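# Load a jar through a sprung gate

### The job

Stand the red-lidded jar at the flared mouth of the metal loading lane and slide it in on the bench, not lifted over, through the two sprung gate leaves until it meets the rubber end pad. How far out the pad is set is unknown, so feel for it: press the jar gently home until the sprung pad gives a few millimetres, stay a good half second, and never push the jar against any part of the lane with more than 15 N. Leave it standing in the bay, the gate shut behind it and the other things undisturbed.

Things in the scene. Friction and masses are not known exactly. Their poses are not given: they have to be found in the camera images.
- jar_center (a point): Centre (40 mm over the underside) of the full white screw-top jar with a red lid, standing on the bench left of the lane, loose, z up: round, 80 mm tall, body 62 mm in diameter up to 60 mm, lid 65 mm from 60 to 80 mm, about 0.25 kg. Grip it round the body or lid.
- lane: Fixed aluminium loading lane, open-topped and floorless (the jar slides on the bench). Origin: on the bench, mid-width, in the plane of the shut gate; +x is the way in, +y its left, z up. Entry rails, 55 mm high, 76 mm apart inside, from x = -60 to -5 mm; hinge posts at the gate 62 mm high; behind it a bay 92 mm wide, walls 55 mm high, to x = 195 mm. 130 mm wide outside.
- gate_left (a joint): Left (+y) gate leaf: upright steel plate 39 mm wide, 7 to 57 mm above the bench, upright hinge at (0, +42) mm in the lane. Rad: 0 shut, grows to 1.7 as it swings inwards (+x). A spring drives it shut: 0.06 Nm when shut, 0.10 Nm at right angles (1.5 to 3 N at its tip).
- gate_right (a joint): Right (-y) gate leaf, mirror image, hinge at (0, -42) mm, same values. The shut leaves leave a slit of about 4 mm. They swing shut only when neither jar nor fingers are in their way (jar centre 62 mm or more past the gate plane).
- stop: Fixed end plate, 10 x 100 x 55 mm, origin on the bench at x = +200 mm in the lane, same axes. It carries a clamped rod (which sticks out up to 42 mm behind) with a round rubber pad, 34 mm in diameter, centre 36 mm up, facing the gate. The rod is set at random and not measured; the clamp holds far more than 15 N. The pad is sprung, 1.2 N per mm, 14 mm travel, then hard.
- pad_zone (a point): Fixed point in the bay 36 mm above the bench, in the middle of the range in which the face of the free pad may lie: 142.5 mm past the gate, the true face up to 16 mm nearer or farther along the lane. So the seated jar has its centre 95 to 126 mm past the gate.
- mouth (a point): Middle of the lane's open mouth, on the bench, 92 mm before the gate: here the rails have flared to about 108 mm apart inside (76 mm apart from 60 mm before the gate on). The bench in front of it is free.
- amber_bottle: Brown bottle, 62 mm in diameter, 126 mm tall; origin at its underside's centre. Bystander: leave it alone.
- blue_cap_bottle: Clear bottle with a cap, 56 mm in diameter, 101 mm tall, left of the jar; origin at its underside's centre. Bystander: leave it alone.
- lidded_crucible: Cream lidded crucible, 50 mm in diameter, 57 mm tall; origin at its underside's centre. Bystander: leave it alone.
- vial: Small clear vial, 21 mm in diameter, 49 mm tall, beyond the lane; origin at its underside's centre. Bystander: leave it alone.
- tape_roll: Roll of tape lying flat, 68 mm in diameter, 19 mm high, right of the lane; origin at its underside's centre. Bystander: leave it alone.
- timer: White bench timer, 62x66x19 mm, left, near the front edge; origin at its underside's centre. Bystander: leave it alone.
- beaker: Glass beaker, 62x72x72 mm, behind the lane; origin at its underside's centre. Bystander: leave it alone.
There are look-alikes about, which are no part of the job. Of the things that look like the part that bears jar_center, the larger one is meant.

How it is judged (in metres and radians):
On the way, in this order (a step that is already met when the one before it is completed fails the run):
1. The jar, standing on the bench (lifted less than 12 mm), is between the two leaves and has swung both open (value of joint each of gate_left, gate_right above 0.6 rad and height (world z) of jar_center below 0.052 m and x of jar_center in the frame of lane between -0.03 and 0.04 m and y of jar_center in the frame of lane between -0.03 and 0.03 m), for 0.1 s.
2. The jar is pressed home: it pushes the end pad with more than 3 N for 0.3 s (contact force between jar and stop above 3 N and height (world z) of jar_center below 0.052 m and angle between jar_center's own z axis and vertical below 0.15 rad), for 0.3 s.
At the end, for the whole second after the job is handed in: The jar stands upright (within 0.06 rad) and at rest on the bench in the bay, its centre 80 to 135 mm past the gate plane and within 25 mm of the middle, and both leaves are shut behind it (below 0.08 rad) (value of joint each of gate_left, gate_right below 0.08 rad and x of jar_center in the frame of lane between 0.08 and 0.135 m and y of jar_center in the frame of lane between -0.025 and 0.025 m and angle between jar_center's own z axis and vertical below 0.06 rad and height (world z) of jar_center between 0.035 and 0.045 m and linear speed of jar below 0.01 m/s); the robot touches nothing.
It fails at once if The jar is pushed against the lane (rails, leaves, pad) with more than 15 N (contact force between jar and lane above 15 N).
It fails at once if The jar is carried over the gate (lifted more than 15 mm while within 45 mm of it) (x of jar_center in the frame of lane between -0.045 and 0.045 m and y of jar_center in the frame of lane between -0.045 and 0.045 m and height (world z) of jar_center above 0.055 m).
It fails at once if The jar is tipped over (angle between jar_center's own z axis and vertical above 0.6 rad).
It fails at once if Another thing on the bench is moved by more than 30 mm (distance of any of amber_bottle, blue_cap_bottle, lidded_crucible, vial, tape_roll, timer, beaker from where it was at the start of the episode above 0.03 m).
It also fails if it takes over 67 s, if anything falls off the work surface, if the arm or the gripper's body presses on something with over 40 N, if the wrist force passes 120 N, or if a joint passes its speed limit or range.

### The arm

A 6-joint arm with a two-finger parallel gripper is mounted at the origin on a cart in front of the work surface, level with it; the furniture and walls round the work are solid. World frame = base frame: x ahead of the robot, y to its left, z up, the work surface at z = 0. Lengths are in m, angles in degrees, forces in N, time in s.
With the tool pointing down it reaches from about 0.4 to 0.825 m from the base axis. Payload 7 kg.
Tool frame: the origin (TCP) lies midway between the tips of the shut fingers; the grasp point (between the pads) lies 19 mm behind it; z points along the fingers, y is the line along which they close (so a half turn about z gives the same grasp; the last joint's range is limited). The gripper opens to 88 mm and grips with 3 to 60 N. Pads are 19 mm wide; open, the fingers measure 130 mm over their backs; the gripper's body (78 mm by 193 mm) begins 47 mm behind the grasp point.
Start: joints at [86.58, 20.546, 0.682, 0, -70.136, -16.507], TCP at [0.23, 0.635, 0.227] pointing down, gripper open.
Joint ranges: [-176.03, 176.03], [-82.01, 121.73], [-58.28, 71.71], [-173.87, 95.51], [-174.79, -0.11], [-173.66, 173.66]. Speed limits (degrees/s): [136.94, 136.94, 172.46, 180, 180, 180].

### API

Orientations are given as [roll, pitch, yaw] about the fixed x, y, z axes, in that order (R = Rz(yaw) Ry(pitch) Rx(roll)).
In Python, from plant import r gives the robot as it stands. The module is installed in compiled form; this text tells all that it offers.
- The arm moves only by the tool play_rows, never from a script. Its argument "rows" is a list of rows, each an object with "slide": the shift along the tool's x, y, z as a fraction of full scale, a list of three; "delta_rot": the turn, a rotation vector about the tool's x, y, z as a fraction of full scale, a list of three; "fingers": the opening, from -1 (shut) to 1 (fully open). In form: [{"slide": [x, y, z], "delta_rot": [rx, ry, rz], "fingers": fingers}, ...]. A call has 1 to 8 rows; each row shifts and turns the commanded pose from where the row before left it, along the tool's axes as they then stand; what a row does not reach is not made up. Full scale, the value 1, is 0.15 m for a shift and 0.08 rad for a turn. A row lasts 1/8 s, in which the tool goes at most 62.5 mm and 10.7 degrees, less where a joint would pass 70% of its speed; a pose out of reach is approached as far as the arm can. A call with a number of a shift or a turn outside -1 to 1 is refused whole. A call with a gripper value outside its range is refused whole. The fingers move at their own pace and stop on an object; "squeeze" is the grip in N (left out, the last holds). Time passes only in rows, so rows that do not move let the fingers close. It gives the time, the measured TCP pose, the force, the opening and the grip force at its end, in the units of the state.
- r.get_state(): the state, without advancing time (a new reading comes with each control period).
- r.capture(name): name is "side" or "top"; returns a dict with "image" (400x640x3 uint8, blue, green, red), "fx", "fy", "cx", "cy" (pixels), "R" (3x3) and "t" (3): a world point X has camera coordinates R X + t. Camera axes: x right, y down, z forward; pixel columns grow to the right and rows downward; lengths in m; the calibration is good to about 2 mm. A picture is of the moment at which its call begins. There is no depth.
- r.close_job(): hands the job in; it is judged then, once.
The state is a dict: "time_s": time; "joints": joint angles; "qd": joint speeds; "joint_torque": joint torques, N m; "tcp_pos": TCP position; "eef_rot": TCP orientation; "contact_force": force on the tool from outside, world axes, zero at the start; "moment": the same for the moment, N m; "gripper_width": finger opening in m; "gripper_force": force on a finger pad.
Only numpy, scipy, OpenCV 4.12 (cv2) and the standard library are available. Lean on these libraries where they do the work, as an engineer would, in place of code of your own. Each camera call takes 0.05 s, during which the arm holds its last target. There are 200 camera calls.

## Working session

There is one attempt and no reset: what is moved stays moved. The work goes in short steps, Python scripts to look and compute and a tool call to move; the robot and the scene stay as the last step left them, time stands still between calls to the robot, and variables do not carry over. Pictures are saved under pics/ and viewed, at most 10 in all, crops included, and the job is handed in when it is done.

Besides the shell and the picture viewer there is one more tool, called after "Request:" as name(argument=value, ...) on one line, values as JSON. play_rows: Moves the arm, as the interface text tells. Shift numbers are shares of 0.15 m and turn numbers shares of 0.08 rad, none past 1 either way. Its arguments: {"type":"object","properties":{"rows":{"type":"array"},"squeeze":{"type":"number"}},"required":["rows"]}

```bash
mkdir -p pics; python3 - <<'E'
from plant import r
import cv2,pickle
for n in("side","top"):
    c=r.capture(n); cv2.imwrite(f"pics/{n}0.png",c["image"]); pickle.dump(c,open(f"{n}0.pkl","wb"))
    print(n,c["fx"],c["cx"],c["cy"],c["R"],c["t"])
print(r.get_state())
E
```

```text
side 445.0263569733891 323.73146004079155 194.81600853264126 [[-0.98314114 -0.18268148 -0.00780806]
 [-0.11014854  0.62579268 -0.77217279]
 [ 0.1459479  -0.75829479 -0.63536463]] [0.61703173 0.02026784 1.81984745]
top 425.6742214960174 323.8239251844062 193.95878837538132 [[ 0.02247039 -0.99974677 -0.00121453]
 [-0.98715058 -0.021995   -0.15827177]
 [ 0.15820498  0.00475535 -0.98739484]] [0.12843138 0.58751097 1.31920695]
{'time_s': 0.1, 'joints': array([ 8.65801043e+01,  2.05877092e+01,  6.36422159e-01, -1.99720619e-02,
       -7.01353289e+01, -1.65069360e+01]), 'qd': array([ 0.12379655, -0.17008428,  0.06506835,  0.1296427 , -0.07737628,
        0.02792124]), 'joint_torque': array([-1.31712888e-03, -5.84164810e+01,  2.93750006e+01,  7.01553270e+00,
        1.01078750e-02, -5.72300632e-05]), 'tcp_pos': array([0.22991404, 0.63414321, 0.22568532]), 'eef_rot': array([ 1.79911619e+02, -6.61093331e-03, -1.99336273e+01]), 'contact_force': array([-0.15487447, -0.23141759, -0.0504835 ]), 'moment': array([ 0.02429698, -0.04789274, -0.01891425]), 'gripper_force': 0.0, 'gripper_width': 0.08781500201508205}
```

View pics/top0.png

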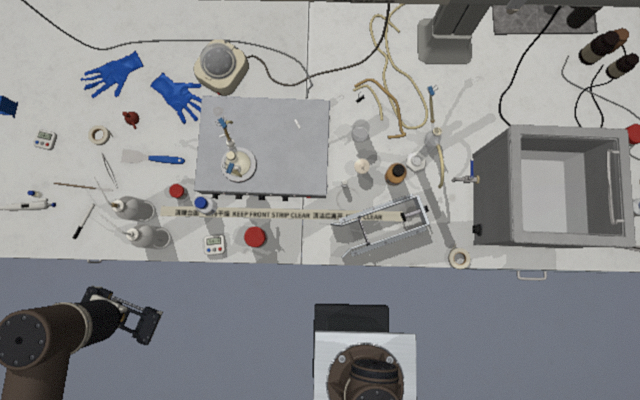

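View pics/side0.png

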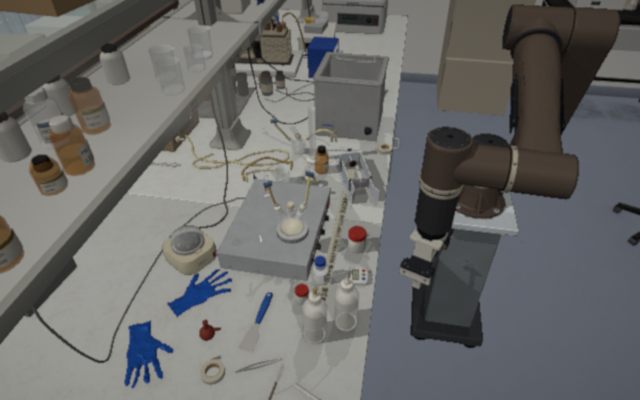

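The top view shows two near red-lidded jars, at (255,237) and (177,190), and a red thing far right at (634,133). The larger one, at (255,237), is nearest left of the lane and fits the description. The lane runs from about (335,240) to (425,212). I'll confirm the jar in an enlarged crop and measure it.

```bash
cat > h.py <<'E'
import numpy as np,cv2,pickle
def ray(c,u,v,z):
    d=c["R"].T@np.array([(u-c["cx"])/c["fx"],(v-c["cy"])/c["fy"],1]); o=-c["R"].T@c["t"]
    return o+d*(z-o[2])/d[2]
def proj(c,X):
    p=c["R"]@np.array(X)+c["t"]; return [c["fx"]*p[0]/p[2]+c["cx"],c["fy"]*p[1]/p[2]+c["cy"]]
def red(c):
    h=cv2.cvtColor(c["image"],cv2.COLOR_BGR2HSV)
    m=(((h[...,0]<8)|(h[...,0]>172))&(h[...,1]>140)&(h[...,2]>90)).astype(np.uint8)
    return [tuple(np.round([*ce,s[4],s[2],s[3]],1)) for s,ce in zip(*cv2.connectedComponentsWithStats(m)[2:]) if 40<s[4]<5000]
E
python3 - <<'E'
from h import *
c=pickle.load(open("top0.pkl","rb")); s=pickle.load(open("side0.pkl","rb"))
for k in red(c): print("top",k,ray(c,k[0],k[1],.08).round(4))
for k in red(s): print("side",k,ray(s,k[0],k[1],.07).round(4))
i=c["image"]
cv2.imwrite("pics/crop1.png",np.hstack([cv2.resize(i[180:280,160:280],None,fx=3,fy=3,interpolation=2),cv2.resize(i[180:280,320:450],None,fx=3,fy=3,interpolation=2)]))
cv2.imwrite("pics/crop2.png",cv2.resize(i[180:270,320:440],None,fx=6.6,fy=6.6,interpolation=2))
E
```

```text
top (np.float64(634.1), np.float64(132.9), np.float64(189.0), np.float64(13.0), np.float64(19.0)) [ 0.7992 -0.8471  0.08  ]
top (np.float64(176.0), np.float64(190.5), np.float64(135.0), np.float64(13.0), np.float64(14.0)) [0.5798 0.6051 0.08  ]
top (np.float64(254.2), np.float64(236.6), np.float64(312.0), np.float64(20.0), np.float64(20.0)) [0.4414 0.3529 0.08  ]
side (np.float64(356.5), np.float64(233.3), np.float64(185.0), np.float64(17.0), np.float64(15.0)) [0.4441 0.3498 0.07  ]
side (np.float64(301.1), np.float64(289.8), np.float64(117.0), np.float64(13.0), np.float64(13.0)) [0.5819 0.6284 0.07  ]
side (np.float64(203.0), np.float64(332.1), np.float64(43.0), np.float64(7.0), np.float64(9.0)) [0.8242 0.8251 0.07  ]
```

View pics/crop1.png

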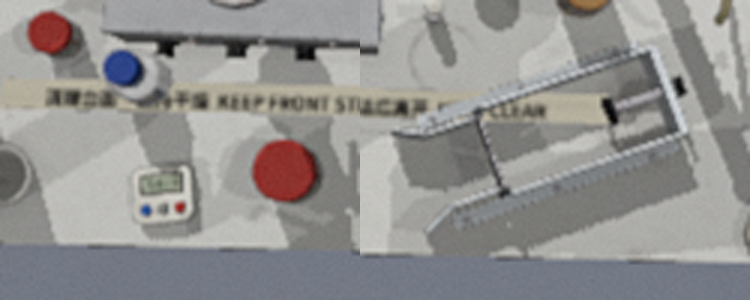

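View pics/crop2.png

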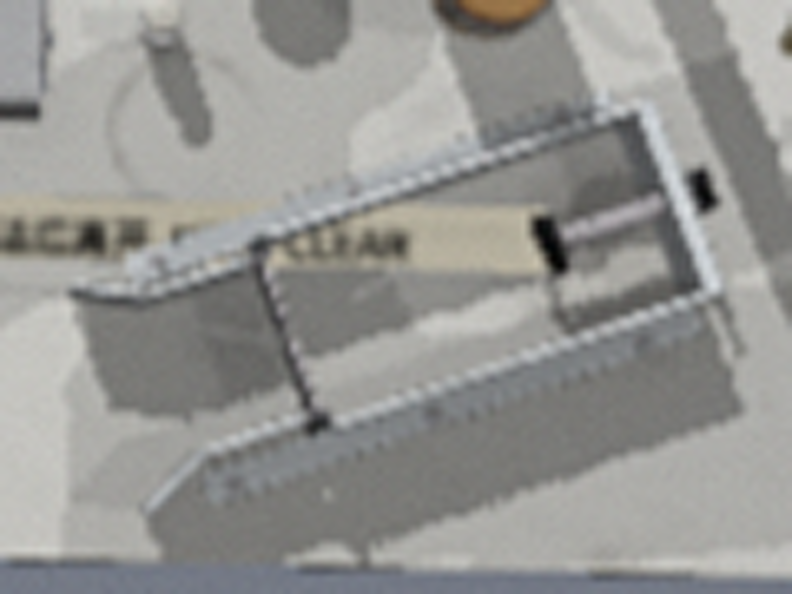

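The crop shows the big red lid (px 254,237 in full image), clearly larger than the look-alike at (176,190). In the lane crop, the hinge posts are at crop (260,245) and (318,422), the end plate from (645,108) to (708,292), and the pad at (550,243).

```bash
python3 - <<'E'
from h import *
c=pickle.load(open("top0.pkl","rb")); s=pickle.load(open("side0.pkl","rb"))
q=lambda u,v,z: ray(c,320+(u+.5)/6.6-.5,180+(v+.5)/6.6-.5,z)
P={k:q(*v) for k,v in dict(postL=(260,245,.062),postR=(318,422,.062),endL=(645,108,.055),endR=(708,292,.055),padTop=(545,217,.05),padface=(548,247,.040),flL=(72,291,.055),flR=(150,510,.055),kL=(140,300,.055),kR=(208,452,.055)).items()}
for k,v in P.items(): print(k,v.round(4))
g=(P["postL"]+P["postR"])/2; e=(P["endL"]+P["endR"])/2
a=e-g; print("gate",g,"end",e,np.hypot(*a[:2]),"yaw",np.degrees(np.arctan2(a[1],a[0])))
b=P["postL"]-P["postR"]; print("postdir yaw",np.degrees(np.arctan2(-b[0],b[1])),np.hypot(*b[:2]))
b=P["endL"]-P["endR"]; print("end yaw",np.degrees(np.arctan2(-b[0],b[1])),np.hypot(*b[:2]))
# side crop of lane
cv2.imwrite("pics/side_crop.png",cv2.resize(s["image"][140:215,305:405],None,fx=7,fy=7,interpolation=2))
E
```

```text
postL [0.5121 0.0293 0.062 ]
postR [0.4288 0.0012 0.062 ]
endL [ 0.5834 -0.1564  0.055 ]
endR [ 0.4951 -0.1854  0.055 ]
padTop [ 0.53   -0.1087  0.05  ]
padface [ 0.5166 -0.1119  0.04  ]
flL [0.4888 0.1184 0.055 ]
flR [0.3861 0.0795 0.055 ]
kL [0.4852 0.0858 0.055 ]
kR [0.4139 0.0524 0.055 ]
gate [0.47046593 0.01522874 0.062     ] end [ 0.5392593  -0.17094365  0.055     ] 0.19847591177229645 yaw -69.72000456860486
postdir yaw -71.32124641062195 0.0878996334256828
end yaw -71.83086715370084 0.09298231920070381
```

View pics/side_crop.png

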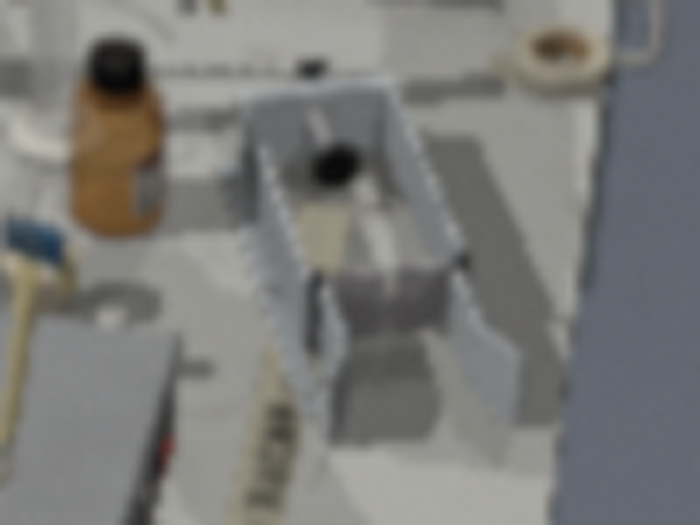

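The side crop shows the lane mouth facing the camera, the gate leaves shut and the pad at crop (335,165). The lane runs at a yaw of about -70°, with the gate at (0.4705, 0.0152). I'll set the tool to yaw +20°, so tool x is lane left and tool y is lane in. I'll grip the lid fore and aft, with the fingertips above the walls and posts.

Request:
play_rows(rows=[{"slide": [0,0,0],"delta_rot": [0,0,-1],"fingers": 1},{"slide": [0,0,0],"delta_rot": [0,0,-1],"fingers": 1},{"slide": [0,0,0],"delta_rot": [0,0,-1],"fingers": 1},{"slide": [0,0,0],"delta_rot": [0,0,-1],"fingers": 1},{"slide": [0,0,0],"delta_rot": [0,0,-1],"fingers": 1},{"slide": [0,0,0],"delta_rot": [0,0,-1],"fingers": 1},{"slide": [0,0,0],"delta_rot": [0,0,-1],"fingers": 1},{"slide": [0,0,0],"delta_rot": [0,0,-1],"fingers": 1}])

```text
time_s: 1.1
tcp_pos: [0.23, 0.6343, 0.226]
eef_rot: [180.0, 0.0, 16.9]
contact_force: [0.1, -0.4, -0.2]
gripper_width: 0.0874
gripper_force: 0.0
```

Request:
play_rows(rows=[{"slide": [0,0,0],"delta_rot": [0,0,-0.72],"fingers": 1},{"slide": [0.1,0.32,0],"delta_rot": [0,0,0],"fingers": 1},{"slide": [0.1,0.32,0],"delta_rot": [0,0,0],"fingers": 1},{"slide": [0.1,0.32,0],"delta_rot": [0,0,0],"fingers": 1},{"slide": [0.1,0.32,0],"delta_rot": [0,0,0],"fingers": 1},{"slide": [0.1,0.32,0],"delta_rot": [0,0,0],"fingers": 1},{"slide": [0.1,0.32,0],"delta_rot": [0,0,0],"fingers": 1},{"slide": [0.09,0.33,0],"delta_rot": [0,0,0],"fingers": 1}])

```text
time_s: 2.1
tcp_pos: [0.4436, 0.3515, 0.2263]
eef_rot: [180.0, 0.0, 20.1]
contact_force: [0.7, 0.1, 0.0]
gripper_width: 0.0878
gripper_force: 0.0
```

Request:
play_rows(rows=[{"slide": [0,0,0.2],"delta_rot": [0,0,0],"fingers": 1},{"slide": [0,0,0.2],"delta_rot": [0,0,0],"fingers": 1},{"slide": [0,0,0],"delta_rot": [0,0,0],"fingers": 1}])

```text
time_s: 2.48
tcp_pos: [0.442, 0.3514, 0.1643]
eef_rot: [179.8, 0.2, 20.0]
contact_force: [-0.3, 0.5, 0.3]
gripper_width: 0.0877
gripper_force: 0.0
```

```bash
python3 - <<'E'
from h import *
from plant import r
s=r.get_state(); print(s["tcp_pos"],s["eef_rot"],s["joints"],s["contact_force"])
c=r.capture("side"); cv2.imwrite("pics/s1.png",cv2.resize(c["image"][120:320,240:500],None,fx=3,fy=3))
E
```

```text
[0.44197341 0.35137872 0.16431904] [179.84579456   0.24619697  20.00129806] [ 5.83209991e+01  1.32280020e+01 -1.82352836e+01 -3.70144407e-02
 -5.88254915e+01  5.16998704e+01] [-0.27247829  0.4757722   0.29088462]
```

View pics/s1.png

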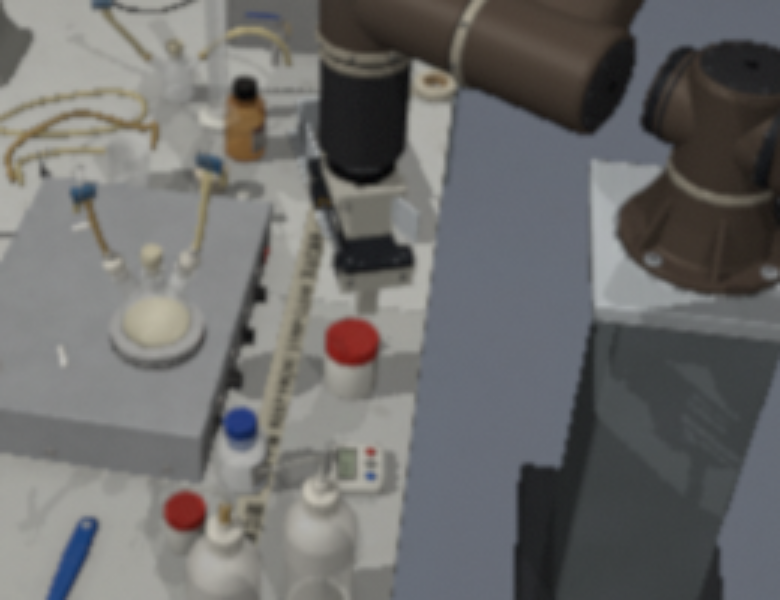

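The gripper is above and in line with the red lid (crop (352,342)). Descending and gripping gently.

Request:
play_rows(rows=[{"slide": [0,0,0.2],"delta_rot": [0,0,0],"fingers": 1},{"slide": [0,0,0.2],"delta_rot": [0,0,0],"fingers": 1},{"slide": [0,0,0.16],"delta_rot": [0,0,0],"fingers": 1},{"slide": [0,0,0.1],"delta_rot": [0,0,0],"fingers": 1},{"slide": [0,0,0],"delta_rot": [0,0,0],"fingers": 1}])

```text
time_s: 3.15
tcp_pos: [0.4429, 0.3531, 0.0675]
eef_rot: [180.0, 0.0, 20.1]
contact_force: [-0.5, -0.2, 0.9]
gripper_width: 0.0874
gripper_force: 0.0
```

Request:
play_rows(rows=[{"slide": [0,0,0],"delta_rot": [0,0,0],"fingers": 0.2},{"slide": [0,0,0],"delta_rot": [0,0,0],"fingers": 0.2},{"slide": [0,0,0],"delta_rot": [0,0,0],"fingers": 0.2},{"slide": [0,0,0],"delta_rot": [0,0,0],"fingers": 0.2},{"slide": [0,0,0],"delta_rot": [0,0,0],"fingers": 0.2}], squeeze=12)

```text
time_s: 3.78
tcp_pos: [0.4432, 0.3535, 0.0682]
eef_rot: [-180.0, -0.1, 20.1]
contact_force: [-1.8, 1.2, 5.9]
gripper_width: 0.063
gripper_force: 12.1
```

Request:
play_rows(rows=[{"slide": [0,0,-0.01],"delta_rot": [0,0,0],"fingers": 0.2},{"slide": [-0.1,0.18,0],"delta_rot": [0,0,0],"fingers": 0.2},{"slide": [-0.1,0.18,0],"delta_rot": [0,0,0],"fingers": 0.2},{"slide": [-0.1,0.18,0],"delta_rot": [0,0,0],"fingers": 0.2},{"slide": [-0.1,0.18,0],"delta_rot": [0,0,0],"fingers": 0.2},{"slide": [-0.1,0.18,0],"delta_rot": [0,0,0],"fingers": 0.2},{"slide": [-0.1,0.18,0],"delta_rot": [0,0,0],"fingers": 0.2},{"slide": [0,0,0],"delta_rot": [0,0,0],"fingers": 0.2}])

```text
time_s: 4.78
tcp_pos: [0.4127, 0.1675, 0.0686]
eef_rot: [180.0, 0.1, 19.9]
contact_force: [0.7, 0.1, -3.0]
gripper_width: 0.063
gripper_force: 11.9
```

```bash
python3 - <<'E'
from h import *
from plant import r
s=r.get_state(); p=s["tcp_pos"]; print(p,s["eef_rot"],s["contact_force"],s["gripper_width"])
d=np.array([.342,-.940,0]); n=np.array([.940,.342,0])
print("lane x,y",p@d-.1466,p@n-.447)
c=r.capture("side"); t=r.capture("top"); print(red(c)[:3],proj(c,[p[0],p[1],.08]),proj(c,[p[0],p[1],0]))
a=cv2.resize(c["image"][140:240,305:405],None,fx=4,fy=4,interpolation=2); b=cv2.resize(t["image"][180:280,300:400+0],None,fx=4,fy=4,interpolation=2)
cv2.imwrite("pics/m1.png",np.hstack([a,b]))
E
```

```text
[0.41266035 0.1674649  0.0686278 ] [1.79959414e+02 1.19170103e-01 1.99182251e+01] [ 0.66247172  0.05119385 -3.03163879] 0.06304134751201634
lane x,y -0.16288716232398892 -0.0018262740376596143
[(np.float64(301.1), np.float64(289.8), np.float64(118.0), np.float64(13.0), np.float64(13.0)), (np.float64(203.5), np.float64(332.2), np.float64(48.0), np.float64(7.0), np.float64(9.0))] [np.float64(370.81842176632017), np.float64(199.4795519386065)] [np.float64(369.6117457096915), np.float64(215.02580926165757)]
```

View pics/m1.png

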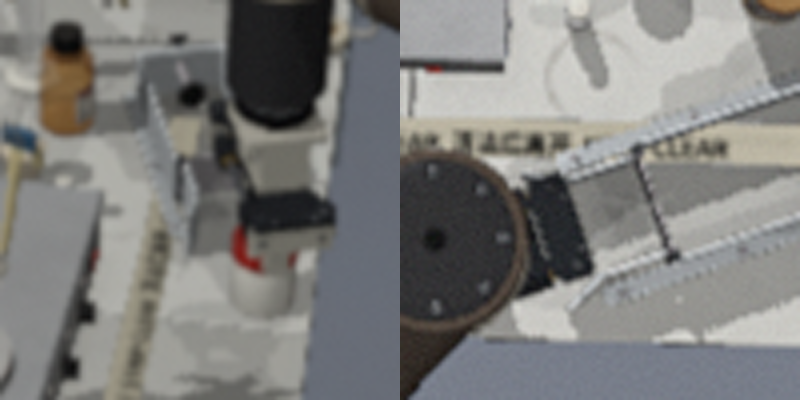

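The jar is upright in the gripper in front of the mouth, at side crop (262,285). The top view shows the gripper in line with the rails. I'll lower it about 0.75 mm so it rests on the bench, shift slightly left, and enter the rails.

Request:
play_rows(rows=[{"slide": [0.015,0,0.005],"delta_rot": [0,0,0],"fingers": 0.2},{"slide": [0,0.15,0],"delta_rot": [0,0,0],"fingers": 0.2},{"slide": [0,0.15,0],"delta_rot": [0,0,0],"fingers": 0.2},{"slide": [0,0.12,0],"delta_rot": [0,0,0],"fingers": 0.2},{"slide": [0,0.12,0],"delta_rot": [0,0,0],"fingers": 0.2},{"slide": [0,0.12,0],"delta_rot": [0,0,0],"fingers": 0.2},{"slide": [0,0.08,0],"delta_rot": [0,0,0],"fingers": 0.2},{"slide": [0,0,0],"delta_rot": [0,0,0],"fingers": 0.2}])

```text
time_s: 5.88
tcp_pos: [0.4545, 0.0662, 0.0682]
eef_rot: [180.0, 0.0, 20.0]
contact_force: [-0.1, -0.4, -2.2]
gripper_width: 0.0631
gripper_force: 11.9
```

Request:
play_rows(rows=[{"slide": [-0.01,0.05,0],"delta_rot": [0,0,0],"fingers": 0.2},{"slide": [0,0.05,0],"delta_rot": [0,0,0],"fingers": 0.2},{"slide": [0,0.05,0],"delta_rot": [0,0,0],"fingers": 0.2},{"slide": [0,0.05,0],"delta_rot": [0,0,0],"fingers": 0.2},{"slide": [0,0.05,0],"delta_rot": [0,0,0],"fingers": 0.2},{"slide": [0,0.05,0],"delta_rot": [0,0,0],"fingers": 0.2},{"slide": [0,0.05,0],"delta_rot": [0,0,0],"fingers": 0.2}])

```text
time_s: 6.75
tcp_pos: [0.4709, 0.0169, 0.0684]
eef_rot: [-179.9, -0.1, 20.0]
contact_force: [-3.5, 8.2, -1.9]
gripper_width: 0.0631
gripper_force: 12.0
```

Request:
play_rows(rows=[{"slide": [0,0.05,0],"delta_rot": [0,0,0],"fingers": 0.2},{"slide": [0,0.05,0],"delta_rot": [0,0,0],"fingers": 0.2},{"slide": [0,0.02,0],"delta_rot": [0,0,0],"fingers": 0.2},{"slide": [0,0,0],"delta_rot": [0,0,0],"fingers": 0.2},{"slide": [0,0,0],"delta_rot": [0,0,0],"fingers": 0.2}])

```text
time_s: 7.38
tcp_pos: [0.477, -0.0003, 0.0683]
eef_rot: [180.0, -0.0, 20.0]
contact_force: [-0.0, 2.4, -2.0]
gripper_width: 0.063
gripper_force: 11.9
```

```bash
python3 - <<'E'
from h import *
from plant import r
s=r.get_state(); p=s["tcp_pos"]; print(p,s["contact_force"])
d=np.array([.342,-.940,0]); n=np.array([.940,.342,0]); f=s["contact_force"]
print("lane x,y",p@d-.1466,p@n-.447,"force lane",f@d,f@n)
c=r.capture("side"); t=r.capture("top")
a=cv2.resize(c["image"][130:230,305:405],None,fx=4,fy=4,interpolation=2); b=cv2.resize(t["image"][180:280,330:430],None,fx=4,fy=4,interpolation=2)
cv2.imwrite("pics/m2.png",np.hstack([a,b]))
E
```

```text
[ 4.76978329e-01 -3.48158832e-04  6.83152101e-02] [-0.02811167  2.44796402 -2.02219325]
lane x,y 0.016853857905598235 0.0012405591751936118 force lane -2.310700373309757 0.810778729208637
```

View pics/m2.png

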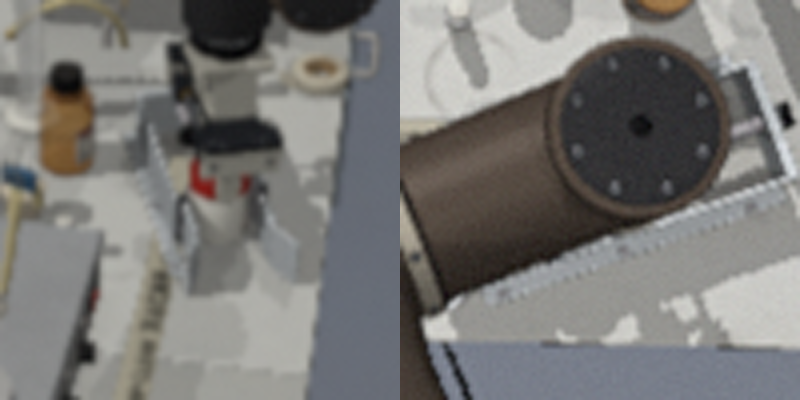

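The jar stands between the leaves with the rails clear either side, and the reaction is about 2.3 N. Going on to just short of the pad range.

Request:
play_rows(rows=[{"slide": [0,0.07,0],"delta_rot": [0,0,0],"fingers": 0.2},{"slide": [0,0.07,0],"delta_rot": [0,0,0],"fingers": 0.2},{"slide": [0,0.07,0],"delta_rot": [0,0,0],"fingers": 0.2},{"slide": [0,0.07,0],"delta_rot": [0,0,0],"fingers": 0.2},{"slide": [0,0.07,0],"delta_rot": [0,0,0],"fingers": 0.2},{"slide": [0,0.07,0],"delta_rot": [0,0,0],"fingers": 0.2},{"slide": [0,0,0],"delta_rot": [0,0,0],"fingers": 0.2},{"slide": [0,0,0],"delta_rot": [0,0,0],"fingers": 0.2}])

```text
time_s: 8.48
tcp_pos: [0.4986, -0.06, 0.0684]
eef_rot: [180.0, 0.0, 20.0]
contact_force: [1.2, -2.4, 1.3]
gripper_width: 0.0636
gripper_force: 12.0
```

Request:
play_rows(rows=[{"slide": [0,0.02,0],"delta_rot": [0,0,0],"fingers": 0.2},{"slide": [0,0.02,0],"delta_rot": [0,0,0],"fingers": 0.2},{"slide": [0,0,0],"delta_rot": [0,0,0],"fingers": 0.2},{"slide": [0,0,0],"delta_rot": [0,0,0],"fingers": 0.2}])

```text
time_s: 8.98
tcp_pos: [0.5007, -0.0649, 0.0685]
eef_rot: [-180.0, -0.0, 20.1]
contact_force: [-1.1, 4.2, 5.1]
gripper_width: 0.0628
gripper_force: 12.1
```

Request:
play_rows(rows=[{"slide": [0,0,0],"delta_rot": [0,0,0],"fingers": 0.2},{"slide": [0,0,0],"delta_rot": [0,0,0],"fingers": 0.2}])

```text
time_s: 9.22
tcp_pos: [0.5006, -0.0649, 0.0685]
eef_rot: [-180.0, -0.0, 20.1]
contact_force: [-2.4, 4.2, 5.5]
gripper_width: 0.063
gripper_force: 12.1
```

Request:
play_rows(rows=[{"slide": [0,0.01,0],"delta_rot": [0,0,0],"fingers": 0.2},{"slide": [0,0.01,0],"delta_rot": [0,0,0],"fingers": 0.2},{"slide": [0,0,0],"delta_rot": [0,0,0],"fingers": 0.2},{"slide": [0,0,0],"delta_rot": [0,0,0],"fingers": 0.2}])

```text
time_s: 9.72
tcp_pos: [0.5017, -0.0677, 0.0685]
eef_rot: [-180.0, -0.0, 20.1]
contact_force: [-1.5, 3.6, 5.6]
gripper_width: 0.0631
gripper_force: 12.1
```

The axial load is constant rather than spring-like, and the jar is pressing on the bench, so this is bench friction. Relieving it slightly.

Request:
play_rows(rows=[{"slide": [0,0,-0.005],"delta_rot": [0,0,0],"fingers": 0.2},{"slide": [0,0,0],"delta_rot": [0,0,0],"fingers": 0.2},{"slide": [0,0,0],"delta_rot": [0,0,0],"fingers": 0.2}])

```text
time_s: 10.1
tcp_pos: [0.501, -0.0682, 0.0686]
eef_rot: [-180.0, 0.1, 20.0]
contact_force: [-0.9, -0.5, -2.4]
gripper_width: 0.0632
gripper_force: 11.9
```

Request:
play_rows(rows=[{"slide": [0,0.01,0],"delta_rot": [0,0,0],"fingers": 0.2},{"slide": [0,0.01,0],"delta_rot": [0,0,0],"fingers": 0.2},{"slide": [0,0,0],"delta_rot": [0,0,0],"fingers": 0.2},{"slide": [0,0,0],"delta_rot": [0,0,0],"fingers": 0.2}])

```text
time_s: 10.6
tcp_pos: [0.5025, -0.0708, 0.069]
eef_rot: [-180.0, 0.0, 20.0]
contact_force: [-0.3, 0.1, -3.2]
gripper_width: 0.0632
gripper_force: 11.9
```

Request:
play_rows(rows=[{"slide": [0,0.01,0],"delta_rot": [0,0,0],"fingers": 0.2},{"slide": [0,0.01,0],"delta_rot": [0,0,0],"fingers": 0.2},{"slide": [0,0,0],"delta_rot": [0,0,0],"fingers": 0.2},{"slide": [0,0,0],"delta_rot": [0,0,0],"fingers": 0.2}])

```text
time_s: 11.1
tcp_pos: [0.5036, -0.0736, 0.0691]
eef_rot: [-180.0, -0.0, 20.0]
contact_force: [-0.1, -0.7, -3.4]
gripper_width: 0.0632
gripper_force: 11.9
```

Request:
play_rows(rows=[{"slide": [0,0.01,0],"delta_rot": [0,0,0],"fingers": 0.2},{"slide": [0,0.01,0],"delta_rot": [0,0,0],"fingers": 0.2},{"slide": [0,0,0],"delta_rot": [0,0,0],"fingers": 0.2},{"slide": [0,0,0],"delta_rot": [0,0,0],"fingers": 0.2}])

```text
time_s: 11.6
tcp_pos: [0.5046, -0.0764, 0.069]
eef_rot: [-180.0, 0.0, 20.0]
contact_force: [0.8, -0.1, -3.6]
gripper_width: 0.0631
gripper_force: 11.9
```

Request:
play_rows(rows=[{"slide": [0,0.01,0],"delta_rot": [0,0,0],"fingers": 0.2},{"slide": [0,0.01,0],"delta_rot": [0,0,0],"fingers": 0.2},{"slide": [0,0,0],"delta_rot": [0,0,0],"fingers": 0.2},{"slide": [0,0,0],"delta_rot": [0,0,0],"fingers": 0.2}])

```text
time_s: 12.1
tcp_pos: [0.5056, -0.0793, 0.0691]
eef_rot: [-180.0, 0.0, 20.0]
contact_force: [0.2, -0.6, -1.8]
gripper_width: 0.0632
gripper_force: 11.9
```

Request:
play_rows(rows=[{"slide": [0,0.01,0],"delta_rot": [0,0,0],"fingers": 0.2},{"slide": [0,0.01,0],"delta_rot": [0,0,0],"fingers": 0.2},{"slide": [0,0,0],"delta_rot": [0,0,0],"fingers": 0.2},{"slide": [0,0,0],"delta_rot": [0,0,0],"fingers": 0.2}])

```text
time_s: 12.6
tcp_pos: [0.5067, -0.0821, 0.0691]
eef_rot: [180.0, -0.0, 20.0]
contact_force: [-1.0, -0.2, -3.3]
gripper_width: 0.0633
gripper_force: 11.9
```

Request:
play_rows(rows=[{"slide": [0,0.01,0],"delta_rot": [0,0,0],"fingers": 0.2},{"slide": [0,0.01,0],"delta_rot": [0,0,0],"fingers": 0.2},{"slide": [0,0,0],"delta_rot": [0,0,0],"fingers": 0.2},{"slide": [0,0,0],"delta_rot": [0,0,0],"fingers": 0.2}])

```text
time_s: 13.1
tcp_pos: [0.5077, -0.0847, 0.0691]
eef_rot: [-180.0, -0.0, 20.0]
contact_force: [-0.7, 2.6, -1.1]
gripper_width: 0.0629
gripper_force: 11.9
```

Pad contact (about 2.7 N). One more step of about 2 mm, then dwell.

Request:
play_rows(rows=[{"slide": [0,0.01,0],"delta_rot": [0,0,0],"fingers": 0.2},{"slide": [0,0.007,0],"delta_rot": [0,0,0],"fingers": 0.2},{"slide": [0,0,0],"delta_rot": [0,0,0],"fingers": 0.2},{"slide": [0,0,0],"delta_rot": [0,0,0],"fingers": 0.2}])

```text
time_s: 13.6
tcp_pos: [0.5085, -0.087, 0.0691]
eef_rot: [-180.0, -0.0, 20.0]
contact_force: [-1.7, 4.7, -0.7]
gripper_width: 0.0633
gripper_force: 12.0
```

Request:
play_rows(rows=[{"slide": [0,0,0],"delta_rot": [0,0,0],"fingers": 0.2},{"slide": [0,0,0],"delta_rot": [0,0,0],"fingers": 0.2}])

```text
time_s: 13.85
tcp_pos: [0.5085, -0.087, 0.0691]
eef_rot: [-180.0, -0.0, 20.0]
contact_force: [-1.2, 5.9, -1.1]
gripper_width: 0.063
gripper_force: 12.0
```

Request:
play_rows(rows=[{"slide": [0,0.008,0],"delta_rot": [0,0,0],"fingers": 0.2},{"slide": [0,0,0],"delta_rot": [0,0,0],"fingers": 0.2},{"slide": [0,0,0],"delta_rot": [0,0,0],"fingers": 0.2},{"slide": [0,0,0],"delta_rot": [0,0,0],"fingers": 0.2},{"slide": [0,0,0],"delta_rot": [0,0,0],"fingers": 0.2},{"slide": [0,0,0],"delta_rot": [0,0,0],"fingers": 0.2},{"slide": [0,0,0],"delta_rot": [0,0,0],"fingers": 0.2}])

```text
time_s: 14.72
tcp_pos: [0.5089, -0.088, 0.0691]
eef_rot: [-180.0, -0.0, 20.0]
contact_force: [-2.3, 5.8, -0.2]
gripper_width: 0.063
gripper_force: 12.0
```

Pressed home at about 6 N for over 1 s. I'll ease the spring, set the jar down, release and lift off.

Request:
play_rows(rows=[{"slide": [0,-0.015,0],"delta_rot": [0,0,0],"fingers": 0.2},{"slide": [0,-0.015,0],"delta_rot": [0,0,0],"fingers": 0.2},{"slide": [0,-0.005,0.004],"delta_rot": [0,0,0],"fingers": 0.2},{"slide": [0,0,0],"delta_rot": [0,0,0],"fingers": 0.2},{"slide": [0,0,0],"delta_rot": [0,0,0],"fingers": 0.2}])

```text
time_s: 15.35
tcp_pos: [0.5073, -0.0836, 0.0686]
eef_rot: [180.0, -0.0, 20.0]
contact_force: [-1.0, 1.1, -0.5]
gripper_width: 0.0631
gripper_force: 12.0
```

Request:
play_rows(rows=[{"slide": [0,0,0],"delta_rot": [0,0,0],"fingers": 1},{"slide": [0,0,0],"delta_rot": [0,0,0],"fingers": 1},{"slide": [0,0,0],"delta_rot": [0,0,0],"fingers": 1},{"slide": [0,0,0],"delta_rot": [0,0,0],"fingers": 1},{"slide": [0,0,-0.1],"delta_rot": [0,0,0],"fingers": 1},{"slide": [0,0,-0.2],"delta_rot": [0,0,0],"fingers": 1},{"slide": [0,0,-0.3],"delta_rot": [0,0,0],"fingers": 1},{"slide": [0,0,-0.3],"delta_rot": [0,0,0],"fingers": 1}])

```text
time_s: 16.35
tcp_pos: [0.507, -0.0836, 0.206]
eef_rot: [180.0, -0.0, 20.1]
contact_force: [1.8, 0.9, -0.5]
gripper_width: 0.0877
gripper_force: 0.0
```

Request:
play_rows(rows=[{"slide": [0,-0.3,0],"delta_rot": [0,0,0],"fingers": 1},{"slide": [0,-0.4,0],"delta_rot": [0,0,0],"fingers": 1},{"slide": [0,-0.4,0],"delta_rot": [0,0,0],"fingers": 1},{"slide": [0,-0.4,0],"delta_rot": [0,0,0],"fingers": 1},{"slide": [0,-0.4,0],"delta_rot": [0,0,0],"fingers": 1},{"slide": [0,0,0],"delta_rot": [0,0,0],"fingers": 1},{"slide": [0,0,0],"delta_rot": [0,0,0],"fingers": 1}])

```text
time_s: 17.23
tcp_pos: [0.4094, 0.1845, 0.2042]
eef_rot: [-180.0, -0.0, 20.1]
contact_force: [-0.2, -0.2, -0.2]
gripper_width: 0.0875
gripper_force: 0.0
```

```bash
python3 - <<'E'
from h import *
from plant import r
c=r.capture("side"); t=r.capture("top")
d=np.array([.342,-.940,0]); n=np.array([.940,.342,0])
for k in red(t):
    p=ray(t,k[0],k[1],.08); print(k,p,p@d-.1466,p@n-.447)
a=cv2.resize(c["image"][130:230,305:405],None,fx=4,fy=4,interpolation=2); b=cv2.resize(t["image"][180:280,330:430],None,fx=4,fy=4,interpolation=2)
cv2.imwrite("pics/m3.png",np.hstack([a,b]))
E
```

```text
(np.float64(634.1), np.float64(132.9), np.float64(192.0), np.float64(13.0), np.float64(19.0)) [ 0.79920679 -0.84714629  0.08      ] 0.923046232079199 0.014530353195512102
(np.float64(176.0), np.float64(190.5), np.float64(135.0), np.float64(13.0), np.float64(14.0)) [0.57983751 0.60506169 0.08      ] -0.5170535626309606 0.3049783623739703
(np.float64(395.0), np.float64(219.4), np.float64(321.0), np.float64(21.0), np.float64(20.0)) [ 0.50424155 -0.0810039   0.08      ] 0.10199427527219126 -0.0007162728561480036
```

View pics/m3.png

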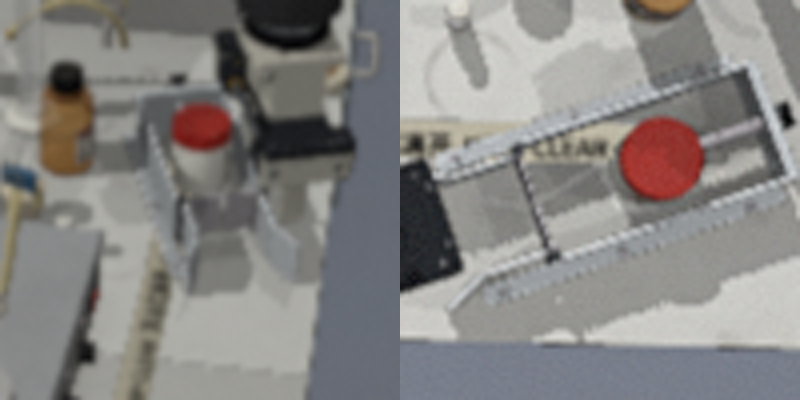

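The jar stands upright in the bay at the pad (about 102 mm past the gate, centred, top crop (660,158)). Both leaves are shut and the gripper is clear. Handing in.

```bash
python3 -c "
from plant import r
print(r.close_job())"
```

```text
the job is handed in; nothing more can be done
None
```

The jar stands in the bay about 102 mm past the gate, pressed home at about 6 N for over a second, with both leaves shut behind it. The last pictures show no bystander disturbed. The job is handed in at about 17 s, but no verdict came back; the jar was carried a millimetre or two clear of the bench for parts of the way in, rather than sliding on it throughout.

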